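# Clamp the reaching pole and draw it out to its second stop

## Robot

A 6-joint arm with a two-finger parallel gripper is mounted at the origin on the work surface. World frame = base frame: x ahead of the robot, y to its left, z up, the work surface at z = 0. Lengths are in mm, angles in rad, forces in N, time in s.
With the tool pointing down it reaches from about 350 to 850 mm from the base axis. Payload 8.1 kg.
Tool frame: the origin (TCP) lies at the very end of the fingers, on their centre line; the grasp point (between the pads) lies 19 mm behind it; z points along the fingers, y is the line along which they close (so a half turn about z gives the same grasp; the last joint's range is limited). The gripper opens to 85 mm and grips with 20 to 120 N. Pads are 22 mm wide; open, the fingers measure 114 mm over their backs; the gripper's body (76 mm by 85 mm) begins 54 mm behind the grasp point. The pads swing forward as they close: fully open they stand 13 mm farther back than shut.
Start: joints at [1.125, 0.13, 1.488, -0, 1.523, -0.085], TCP at [211.793, 561.381, 208.492] pointing down, gripper open.
Joint ranges: [-2.96, 2.96], [-0.89, 2.26], [0.02, 2.5], [-1.34, 4.48], [0, 2.73], [-2.66, 2.66]. Speed limits (rad/s): [2.39, 2.39, 2.79, 3.14, 3.14, 3.14].

## Interface

Orientations are given as a rotation vector (axis times angle).
In Python, from station import * gives the robot as it stands. The module is installed in compiled form; this text tells all that it offers.
- The arm moves only by the tool send_rows, never from a script. Its argument "commands" is one flat list of numbers, 7 for each row, row after row: the turn, a rotation vector about the tool's x, y, z in rad, then the shift along the tool's x, y, z in units of 30 mm (1.0 is 30 mm), then the closure in counts, from 0 (fully open) to 255 (shut). A call has 1 to 10 rows; each row is the pose to reach, as a shift and turn from the pose commanded when the call began, along the tool's axes at that moment; what a row does not reach only later rows make up. A row lasts 1/10 s, in which the tool goes at most 50 mm and 8.59 degrees, less where a joint would pass 70% of its speed; a pose out of reach is approached as far as the arm can. A call with a gripper value outside its range is refused whole. The fingers move at their own pace and stop on an object; "grip_force" is the grip in N (left out, the last holds). Time passes only in rows, so rows that repeat a pose let the fingers close. It gives the time, the measured TCP pose, the force, the opening and the grip force at its end, in the units of the state.
- read_state(): the state, without advancing time (a new reading comes with each control period).
- read_camera(name): name is "side" or "top"; returns a dict with "image" (480x640x3 uint8, red, green, blue), "camera_matrix" (3x3 intrinsics, pixels), "view" (4x4, takes a point from world to camera coordinates). Camera axes: x right, y up, looking along -z (the intrinsics and any distortion apply to the point x, -y, -z); pixel columns grow to the right and rows downward; lengths in mm; the calibration is good to about 2 mm. A picture is of the moment at which its call begins. There is no depth.
- close_job(): hands the job in; it is judged then, once.
Trained networks look in the newest picture that a camera, given by its name, has taken for a name from the list of things; names that differ only in an ending like _2 or _b are one class to them, and where a whole thing is asked for, a point or a joint stands for the part that bears it (a point fixed in the world has none). Each returns a list of dicts, best first, with "conf" (0 to 1); they miss things now and then, are a little off and sometimes report something else, mostly with a low value. They report only what shows in the picture. A call takes as long as a camera call. They do not tell look-alikes from the thing itself.
- trace(camera, label): "region" (480x640 bool, what is visible of it) and "xy" ([column, row] in pixels, amid what is visible of it).
The state is a dict: "clock": time; "joint_pos": joint angles; "dq": joint speeds; "effort": joint torques, N m; "tool_pos": TCP position; "tool_rot": TCP orientation; "ft_force": force on the tool from outside, world axes, zero at the start; "wrist_torque": the same for the moment, N m; "gripper_width": finger opening in mm; "grip_force": force on a finger pad.
Only numpy, scipy, OpenCV 4.12 (cv2) and the standard library are available. Lean on these libraries where they do the work, as an engineer would, in place of code of your own. Each camera call takes 0.05 s, during which the arm holds its last target. There are 200 camera calls.

## Task

The telescopic reaching pole for the ceiling fan is lying in its counter holder: first swing the holder's clamp flap fully down over the pole's handle. Then squeeze the release button on the pole's grip, draw the rod out past the first stop to the second stop at the end of its travel, and finish while holding it there, fully drawn out and with the button still squeezed in. Keep the pole seated in its holder and leave everything else on the counter where it stands.

Things in the scene. Friction and masses are not known exactly. Their poses are not given: they have to be found in the camera images.
- holder: Wooden pole holder fixed to the counter, base 110 x 150 x 12 mm. Origin: centre of its underside, on the counter; z up, y along the pole towards its hook (the way the rod draws out), x across. Two U saddles at y = -60 and +60 mm carry the pole's handle; cheeks end 78 mm above the counter. A steel hinge post stands on its -x side, 50 mm wide along y.
- clamp (a joint): Angle of the holder's clamp flap, rad: 0 = fully down, level across the handle (its top 98 mm above the counter); 1.6 = open. It starts at 0.9 to 1.4, standing up on the -x side, and swings down towards +x. The stiff hinge stays where it is left; about 4 N at the tip moves it. It has its own stop at 0, where it clears the handle by 1.5 mm.
- clamp_hinge (a point): Point on the clamp's hinge axis, which runs along the holder's y; in the holder's frame at x = -45, y = 0, z = 92 mm. It is level with the flap's underside when the flap is down. This frame's x points along the flap to its tip, z out of the flap's outer (top when closed) face.
- clamp_tip (a point): Middle of the free end of the clamp flap, on its outer face; 95 mm from the hinge axis. The flap is steel, 95 mm long, 50 mm wide (along the holder's y), 6 mm thick, with a rubber pad under it.
- pole: Black handle of the pole, loose in the holder, 160 mm long (along y), 30 x 30 mm, with 38 mm square flanges at both ends that keep it from sliding along the saddles. Origin: centre of its underside, in the holder's frame x = 0, y = 0, z = 55 mm; axes as the holder's. Its front end is at y = +80 mm.
- grip: Grey grip block on the sliding rod, 30 (x) x 60 (y) x 34 mm (z), release button on its +x side; ahead of it a 12 mm tube with a steel hook, reaching 110 mm from the origin. Origin: block centre, axes as the holder's; rod home: x = 0, y = 122, z = 70 mm in the holder's frame. Across button and block 36.5 mm, 30.5 mm with the button in.
- rod (a joint): How far the rod is drawn out, m: 0 = home, 0.06 = first stop, 0.12 = second stop (solid end of travel). With the button out a pin locks it at home, 0.06 and 0.12; with the button at least 5.5 mm in it slides freely past the first stop. A light spring draws it back with 2 N at home to 4.4 N at the second stop, plus about 1 N of friction.
- button (a joint): Release button, m: 0 = out, 0.006 = fully in. Pressed along -x into the grip; it springs out; 3 N start it and 7 N hold it fully in, so a pinch of 20 to 30 N across the grip keeps it in.
- button_face (a point): Centre of the button's outer face, 26 mm (along y) x 20 mm (z), on the grip's +x side, 21.5 mm from the grip's centre when out; the other (-x) face of the grip is plain.
- spare_hook: Bystander: short spare hook, lying beside the holder; 18 mm thick, 90 mm long. Origin under its middle.
- spice_jar: Bystander: amber glass jar, 44 mm across, 80 mm tall, beside the holder on the robot's side. Origin: centre of its foot.
- mug: Bystander: white mug, 80 mm across, 90 mm tall. Origin: centre of its foot.
- fruit_bowl: Bystander: bowl, 150 mm across, 60 mm tall. Origin: centre of its foot.
- tumbler: Bystander: glass tumbler, 68 mm across, 95 mm tall. Origin: centre of its foot.
- scrub_brush: Bystander: wooden-handled brush lying flat. Origin under its middle.
- seedling_pot: Bystander: small terracotta pot with a green plant, 80 mm across, 125 mm tall. Origin: centre of its foot.
Mind the look-alikes: they are no part of the job. Leave any purple or red look-alike of the holder alone.

How it is judged (in metres and radians):
On the way, in this order (a step that is already met when the one before it is completed fails the run):
1. the clamp flap is fully down over the handle, the rod still home (value of joint clamp below 0.06 rad and value of joint rod below 0.01 m and z of pole in the frame of holder between 0.048 and 0.062 m and y of pole in the frame of holder between -0.01 and 0.01 m), for 0.2 s.
2. with the clamp down, the rod is drawn out to the second stop (value of joint clamp below 0.08 rad and value of joint rod above 0.115 m), for 0.2 s.
At the end, for the whole second after the job is handed in: The clamp flap is down (within 0.08 rad), the rod stands still at its second stop (within 5 mm), the fingers still hold the grip (over 2 N) with the button at least 4 mm in, so that hand and not the lock pin holds it, and the pole sits in its holder (height within 7 mm, lengthwise within 10 mm) (all of step 2 and value of joint button above 0.004 m and contact force between the fingers and grip above 2 N and linear speed of grip below 0.02 m/s and z of pole in the frame of holder between 0.048 and 0.062 m and y of pole in the frame of holder between -0.01 and 0.01 m); the arm keeps its last pose, push and grip.
It fails at once if another thing on the counter is knocked out of its place (over 30 mm) (distance of any of spare_hook, spice_jar, mug, fruit_bowl, tumbler, scrub_brush, seedling_pot from where it was at the start of the episode above 0.03 m).
It also fails if it takes over 48 s, if anything falls off the work surface, if the arm or the gripper's body presses on something with over 40 N, if the wrist force passes 120 N, or if a joint passes its speed limit or range.

## Working session

There is one attempt and no reset: what is moved stays moved. The work goes in short steps, Python scripts to look and compute and a tool call to move; the robot and the scene stay as the last step left them, time stands still between calls to the robot, and variables do not carry over. Pictures are saved under pics/ and viewed, at most 10 in all, crops included, and the job is handed in when it is done.

Besides the shell and the picture viewer there is one more tool, called after "Call:" by a JSON object that holds its "method" and its "body", one argument or row to a line. send_rows: Moves the arm, as the interface text tells. Its arguments: {"type":"object","properties":{"commands":{"type":"array","items":{"type":"number"}},"grip_force":{"type":"number"}},"required":["commands"]}

```bash
mkdir -p pics
cat > h.py <<'E'
from station import *
import numpy as np, cv2
from scipy.spatial.transform import Rotation as R
def ray(c,px):
    K=np.array(c["camera_matrix"]);V=np.array(c["view"])
    d=np.linalg.inv(K)@[px[0],px[1],1]; d=np.array([d[0],-d[1],-d[2]])
    Rm=V[:3,:3]; return -Rm.T@V[:3,3], Rm.T@d
def atz(c,px,z):
    o,d=ray(c,px); return o+d*(z-o[2])/d[2]
def proj(c,p):
    V=np.array(c["view"]);q=V[:3,:3]@np.array(p)+V[:3,3]; u=np.array(c["camera_matrix"])@[q[0],-q[1],-q[2]]; return u[:2]/u[2]
def tri(c1,p1,c2,p2):
    o1,d1=ray(c1,p1);o2,d2=ray(c2,p2)
    s=np.linalg.lstsq(np.c_[d1,-d2],o2-o1,rcond=None)[0]
    a=o1+d1*s[0];b=o2+d2*s[1];return (a+b)/2,np.linalg.norm(a-b)
E
python3 - <<'E'
from h import *
C={}
for n in("top","side"):
    c=C[n]=read_camera(n); cv2.imwrite(f"pics/{n}0.png",c["image"][:,:,::-1])
    print(n,ray(c,(320,240)), [k for k in c])
    for l in("holder","pole","grip","clamp","button","spice_jar","spare_hook","mug","tumbler","fruit_bowl","seedling_pot","scrub_brush"):
        print(l,[(round(d["conf"],2),np.round(d["xy"]).tolist(),np.round(atz(c,d["xy"],70 if l in("grip","pole","button") else 40)).tolist()) for d in trace(n,l)[:3]])
print(read_state())
E
```

```text
top (array([ 349.45255685,  -24.39026253, 1137.40443412]), array([ 0.15671444,  0.0128316 , -0.98756417])) ['image', 'camera_matrix', 'view']
holder [(0.72, [432.0, 245.0], [505.0, -268.0, 40.0]), (0.71, [336.0, 234.0], [537.0, -47.0, 40.0]), (0.65, [311.0, 326.0], [329.0, 15.0, 40.0])]
pole [(0.78, [305.0, 210.0], [590.0, 23.0, 70.0])]
grip [(0.83, [279.0, 197.0], [620.0, 80.0, 70.0])]
clamp [(0.93, [333.0, 223.0], [564.0, -41.0, 40.0]), (0.65, [308.0, 319.0], [344.0, 21.0, 40.0]), (0.57, [438.0, 238.0], [522.0, -282.0, 40.0])]
button []
spice_jar [(0.87, [271.0, 258.0], [486.0, 104.0, 40.0])]
spare_hook [(0.62, [351.0, 178.0], [670.0, -85.0, 40.0])]
mug [(0.84, [128.0, 255.0], [498.0, 435.0, 40.0]), (0.35, [127.0, 210.0], [606.0, 442.0, 40.0])]
tumbler [(0.62, [510.0, 197.0], [615.0, -454.0, 40.0])]
fruit_bowl [(0.64, [122.0, 326.0], [338.0, 442.0, 40.0])]
seedling_pot [(0.72, [128.0, 209.0], [607.0, 440.0, 40.0])]
scrub_brush [(0.6, [127.0, 208.0], [611.0, 441.0, 40.0]), (0.39, [349.0, 176.0], [675.0, -83.0, 40.0])]
side (array([  118.13475529, -1124.00467055,   877.9214803 ]), ar
[... 899 characters left out ...]
.3, 'joint_pos': array([ 1.12461830e+00,  1.30387849e-01,  1.48821422e+00, -7.02878100e-06,
        1.52300826e+00, -8.53782767e-02]), 'dq': array([-5.60671644e-04, -1.77816171e-04,  1.05256078e-05, -2.59913506e-04,
       -5.36018206e-04, -8.32141050e-04]), 'effort': array([ 9.59205572e-04, -5.69318712e+01, -5.00853074e+01, -1.44336100e-04,
        1.71420812e-03, -6.61443465e-06]), 'tool_pos': array([211.78102809, 561.37623682, 208.49166188]), 'tool_rot': array([ 5.63672996e-01,  3.09060896e+00, -2.96907433e-05]), 'ft_force': array([ 0.03838613,  0.93857923, -0.68867396]), 'wrist_torque': array([ 0.01543414,  0.01033155, -0.02307084]), 'grip_force': 0.0, 'gripper_width': 85.20820237167545}
```

View pics/top0.png

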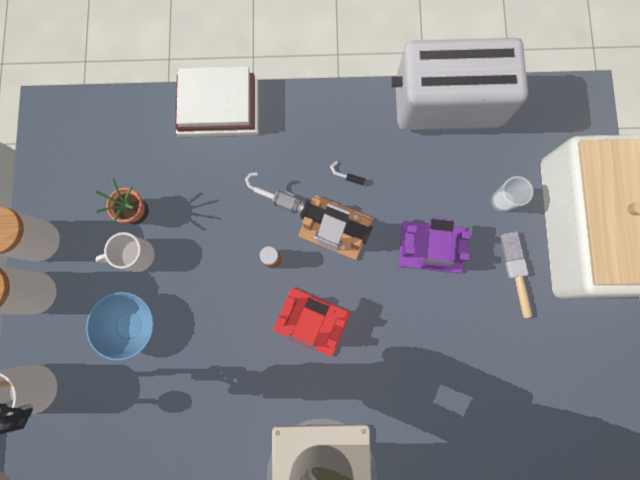

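View pics/side0.png

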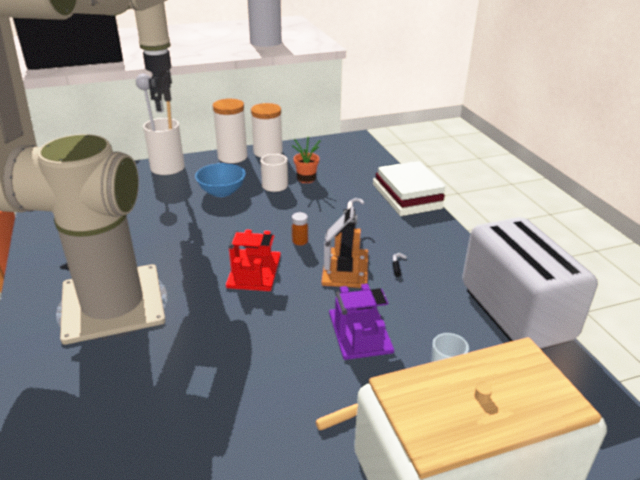

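The top view shows the real wooden holder at about (336,228), its grip at (287,202) and its hook at (252,180). The red and purple look-alikes are at (311,322) and (434,245). The jar is at (270,257) and the spare hook at (348,175). Next I'll take a closer crop.

Run:
```python
from h import *
c=read_camera("top");s=read_camera("side")
a=cv2.resize(c["image"][160:280,230:390],None,fx=5,fy=5,interpolation=cv2.INTER_CUBIC)
b=cv2.resize(s["image"][190:300,310:410],None,fx=5,fy=5,interpolation=cv2.INTER_CUBIC)
cv2.imwrite("pics/ct.png",a[:,:,::-1]);cv2.imwrite("pics/cs.png",b[:,:,::-1])
```

```text
(no output)
```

View pics/ct.png

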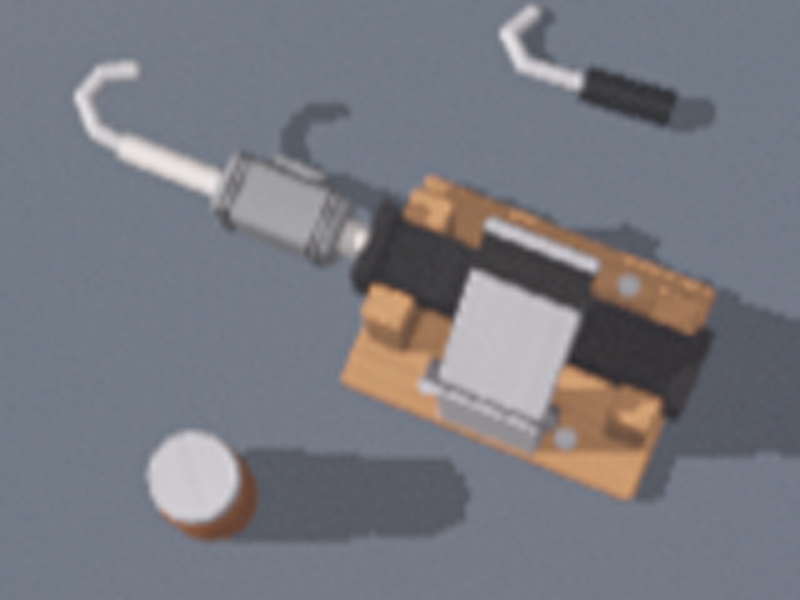

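View pics/cs.png

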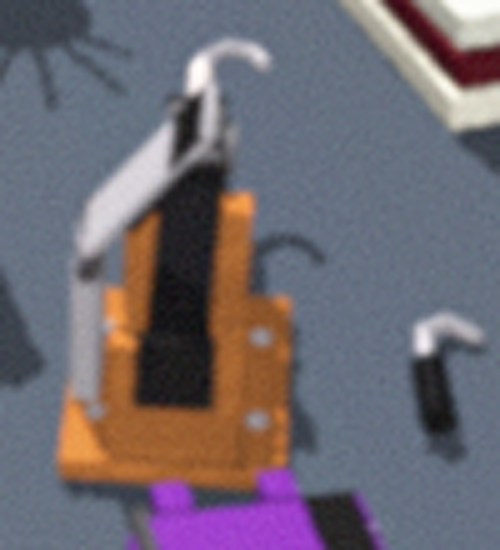

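Both crops are clear. The base corners in the top crop are (343,380), (632,498), (427,178) and (715,290), and the grip centre is at (284,208). The flap stands up from its hinge at about (490,400). I'll fit the holder pose to these points.

Run:
```python
from h import *
from scipy.optimize import least_squares
c=read_camera("top");s=read_camera("side")
T=[((-55,75,12),(343,380)),((-55,-75,12),(632,498)),((55,75,12),(427,178)),((55,-75,12),(715,290)),((0,122,87),(284,208))]
S=[((55,-75,0),(285,485)),((-55,-75,0),(60,480)),((-45,0,92),(85,250))]
def w(p,q): 
    a=p[2]; e=np.array([np.cos(a),np.sin(a)]);f=np.array([-e[1],e[0]])
    return np.r_[p[:2]+q[0]*e+q[1]*f,q[2]]
def f(p,sep=False):
    t=[proj(c,w(p,q))-(230+u[0]/5,160+u[1]/5) for q,u in T]; v=[proj(s,w(p,q))-(310+u[0]/5,190+u[1]/5) for q,u in S]
    return np.r_[np.ravel(t),np.ravel(v)*.5]
r=least_squares(f,[560,-50,-.35]);p=r.x
print(p,np.round(f(p),1))
cx=lambda u:(np.round((u-(230,160))*5)); sx=lambda u:np.round((u-(310,190))*5)
for th in(.9,1.0,1.1,1.2,1.3,1.4):
    q=(-45+95*np.cos(th)-6*np.sin(th),0,92+95*np.sin(th)+6*np.cos(th)); print(th,cx(proj(c,w(p,q))),sx(proj(s,w(p,q))))
for n,q in dict(hinge=(-45,0,92),grip=(0,122,70),tip0=(50,0,98)).items(): print(n,w(p,q),cx(proj(c,w(p,q))))
print("jar",atz(c,(230+195/5,160+475/5),80),"spare",atz(c,(230+630/5,160+97/5),9))
np.save("p.npy",p)
```

```text
[ 5.58537042e+02 -4.84485666e+01 -4.01981791e-01] [-0.5  0.7  0.7  0.3 -0.  -0.8  0.7 -0.7 -0.9 -0.5 -0.7  1.3 -1.   0.6
 -0.2 -0.7]
0.9 [545. 244.] [201. 110.]
1.0 [538. 259.] [184. 100.]
1.1 [530. 276.] [166.  92.]
1.2 [522. 294.] [147.  85.]
1.3 [514. 314.] [128.  80.]
1.4 [505. 334.] [108.  76.]
hinge [517.1241069  -30.84263486  92.        ] [495. 395.]
grip [606.26867877  63.82650112  70.        ] [283. 214.]
tip0 [604.5514137 -68.0107129  98.       ] [575. 196.]
jar [486.23465321 103.25083191  80.        ] spare [ 674.98000644 -100.03015802    9.        ]
```

```bash
cat >> h.py <<'E'
def go(*L):
    "print row (turn, shift/30) to holder-frame poses (x,y,z), tool aligned to holder"
    p=np.load("p.npy");a=p[2];e=np.array([np.cos(a),np.sin(a),0]);f=np.array([-e[1],e[0],0])
    st=read_state();T=R.from_rotvec(st["tool_rot"]);G=R.from_matrix(np.c_[f,e,[0,0,-1]])
    d=np.array(st["tool_pos"])-[p[0],p[1],0];print("now local",d@e,d@f,d[2],"width",st["gripper_width"],"F",st["ft_force"],st["clock"])
    for q in L:
        w=np.r_[p[:2],0]+q[0]*e+q[1]*f+[0,0,q[2]]
        print(q,np.round((T.inv()*G).as_rotvec(),3),np.round(T.inv().apply(w-st["tool_pos"])/30,2))
E
python3 -c "
from h import *
go((-62,0,205))"
```

```text
now local -557.6932470713732 425.56164191625413 208.48766692159754 width 85.52613124940946 F [ 0.43422781  0.10866555 -0.73276277] 1.5
(-62, 0, 205) [0.    0.    1.612] [-15.93 -14.85   0.12]
```

Call:
{"method": "send_rows", "body": {
  "commands": [0,0,0.14,-1.4,-1.3,0,255,0,0,0.28,-2.8,-2.6,0,255,0,0,0.42,-4.2,-3.9,0,255,0,0,0.56,-5.6,-5.2,0,255,0,0,0.7,-7,-6.5,0,255,0,0,0.84,-8.4,-7.8,0,255,0,0,0.98,-9.8,-9.1,0,255,0,0,1.12,-11.2,-10.4,0,255,0,0,1.26,-12.6,-11.7,0,255,0,0,1.4,-13.8,-12.9,0,255]
}}

```text
clock: 2.5
tool_pos: [434.4, 111.4, 208.9]
tool_rot: [2.427, 1.993, 0.002]
ft_force: [1.4, 0.5, 0.6]
gripper_width: -0.0
grip_force: 0.0
```

```bash
python3 -c "
from h import *
go((-62,0,205),(-62,0,155),(-20,0,155))"
```

```text
now local -176.77429562994024 98.57739257302146 208.91832446443914 width -0.036973552318075385 F [1.41034813 0.47596846 0.60610086] 2.5
(-62, 0, 205) [ 0.001 -0.001  0.206] [-4.    3.07  0.13]
(-62, 0, 155) [ 0.001 -0.001  0.206] [-4.    3.07  1.8 ]
(-20, 0, 155) [ 0.001 -0.001  0.206] [-4.29  4.44  1.8 ]
```

Call:
{"method": "send_rows", "body": {
  "commands": [0,0,0.1,-1.2,0.9,0,255,0,0,0.206,-2.6,2.0,0.1,255,0,0,0.206,-4,3.07,0.1,255,0,0,0.206,-4,3.07,0.9,255,0,0,0.206,-4,3.07,1.8,255,0,0,0.206,-4,3.07,1.8,255,0,0,0.206,-4,3.07,1.8,255]
}}

```text
clock: 3.2
tool_pos: [501.1, -21.7, 154.6]
tool_rot: [-2.614, -1.741, 0.001]
ft_force: [-0.0, 0.8, 1.5]
gripper_width: -0.3
grip_force: 0.0
```

```bash
python3 -c "
from h import *
c=read_camera('top')
cv2.imwrite('pics/a.png',cv2.resize(c['image'][160:280,230:390],None,fx=4,fy=4)[:,:,::-1])
go((-62,0,155),(-20,0,155),(-5,0,136),(6,0,118),(14,0,96))"
```

```text
now local -62.60098828668028 2.527835607662084 155.6829514742643 width -0.050968868217324215 F [ 0.08420437 -0.6393622   0.74238034] 3.25
(-62, 0, 155) [ 0.001 -0.     0.006] [-0.08  0.02  0.02]
(-20, 0, 155) [ 0.001 -0.     0.006] [-0.09  1.42  0.02]
(-5, 0, 136) [ 0.001 -0.     0.006] [-0.1   1.92  0.66]
(6, 0, 118) [ 0.001 -0.     0.006] [-0.1   2.28  1.26]
(14, 0, 96) [ 0.001 -0.     0.006] [-0.1   2.55  1.99]
```

View pics/a.png

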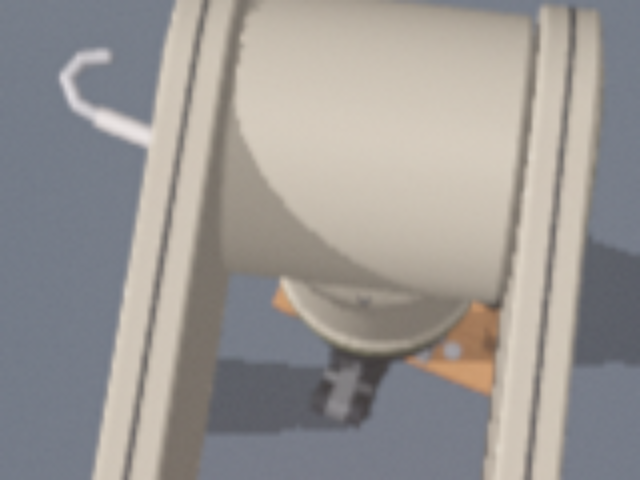

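The arm hides the flap in this view: the gripper is at about (345,385) and the hook at (90,80) is untouched. I'll push the flap along its arc and watch the force.

Call:
{"method": "send_rows", "body": {
  "commands": [0,0,0.006,-0.1,0.5,0,255,0,0,0.006,-0.1,1.0,0,255,0,0,0.006,-0.1,1.4,0.02,255,0,0,0.006,-0.1,1.67,0.33,255,0,0,0.006,-0.1,1.92,0.66,255,0,0,0.006,-0.1,2.1,0.96,255,0,0,0.006,-0.1,2.28,1.26,255,0,0,0.006,-0.1,2.4,1.5,255,0,0,0.006,-0.1,2.5,1.7,255,0,0,0.006,-0.1,2.5,1.8,255]
}}

```text
clock: 4.25
tool_pos: [570.1, -53.7, 100.1]
tool_rot: [2.62, 1.733, 0.001]
ft_force: [0.4, 0.2, 3.7]
gripper_width: 0.1
grip_force: 2.0
```

```bash
python3 -c "
from h import *
s=read_camera('side')
cv2.imwrite('pics/b.png',cv2.resize(s['image'][180:300,300:420],None,fx=5,fy=5)[:,:,::-1])
go((14,0,98),(14,0,95),(14,0,150))"
```

```text
now local 12.158916800295913 -0.36484626543220156 99.73951464802852 width -0.04289477631267643 F [-0.02062188 -0.51018209  2.30672827] 4.3
(14, 0, 98) [-0.  0.  0.] [0.01 0.06 0.06]
(14, 0, 95) [-0.  0.  0.] [0.01 0.06 0.16]
(14, 0, 150) [-0.  0.  0.] [ 0.01  0.06 -1.68]
```

View pics/b.png

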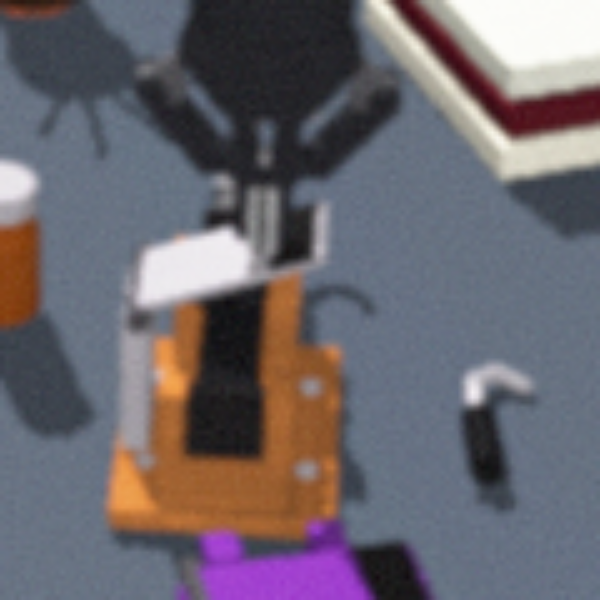

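The flap is nearly level in the side view, running from (140,290) to (325,265). I'll press gently down to its stop.

Call:
{"method": "send_rows", "body": {
  "commands": [0,0,0,0,0.2,0.06,255,0,0,0,0,0.3,0.13,255,0,0,0,0,0.3,0.2,255,0,0,0,0,0.3,0.2,255]
}}

```text
clock: 4.7
tool_pos: [578.0, -57.2, 94.2]
tool_rot: [2.62, 1.733, 0.0]
ft_force: [-0.3, 0.7, -0.2]
gripper_width: 0.3
grip_force: 0.0
```

Call:
{"method": "send_rows", "body": {
  "commands": [0,0,0,0,0,0.06,255,0,0,0,0,0,0.12,255,0,0,0,0,0,0.12,255]
}}

```text
clock: 5.0
tool_pos: [578.4, -57.3, 91.2]
tool_rot: [2.619, 1.733, 0.001]
ft_force: [0.8, -0.5, 2.4]
gripper_width: -0.5
grip_force: 1.1
```

```bash
python3 -c "
from h import *
s=read_camera('side')
cv2.imwrite('pics/d.png',cv2.resize(s['image'][180:300,300:420],None,fx=5,fy=5)[:,:,::-1])
go((14,0,98))"
```

```text
now local 21.515074629489646 -0.3831847552813219 91.1520181691833 width -0.18013978383939952 F [0.52286999 0.32536579 3.1812155 ] 5.05
(14, 0, 98) [ 0.001 -0.    -0.   ] [ 0.01 -0.25 -0.23]
```

View pics/d.png

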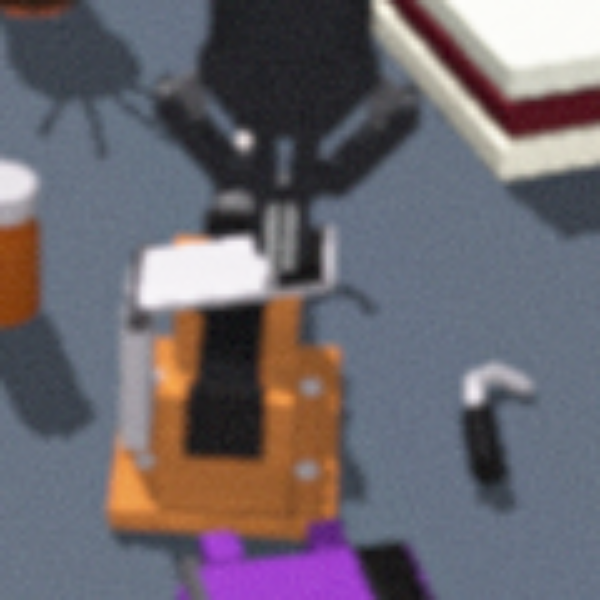

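The flap now runs from (140,307) to (325,290), still about 0.06 rad short of level. I'll keep pressing until the force shows the stop.

Call:
{"method": "send_rows", "body": {
  "commands": [0,0,0,0,0,0.05,255,0,0,0,0,0,0.1,255,0,0,0,0,0,0.1,255]
}}

```text
clock: 5.35
tool_pos: [577.9, -57.1, 87.8]
tool_rot: [2.62, 1.733, 0.0]
ft_force: [1.9, -1.3, 2.9]
gripper_width: -0.2
grip_force: 1.6
```

Call:
{"method": "send_rows", "body": {
  "commands": [0,0,0,0,0,0.06,255,0,0,0,0,0,0.12,255,0,0,0,0,0,0.12,255]
}}

```text
clock: 5.65
tool_pos: [577.7, -57.0, 83.9]
tool_rot: [-2.62, -1.733, 0.0]
ft_force: [2.1, -0.6, 2.8]
gripper_width: 0.2
grip_force: 1.3
```

```bash
python3 -c "
from h import *
s=read_camera('side')
cv2.imwrite('pics/e.png',cv2.resize(s['image'][205:285,320:400],None,fx=7,fy=7,interpolation=cv2.INTER_CUBIC)[:,:,::-1])
p=np.load('p.npy');a=p[2];e=np.array([np.cos(a),np.sin(a)]);f=np.array([-e[1],e[0]])
for q in [(-45,-25,92),(-45,-25,98),(50,-25,98),(50,-25,92),(50,25,98),(-45,25,98),(15,-80,85),(-15,-80,85),(21,0,84),(19,-61,78)]:
  print(q,np.round((proj(s,np.r_[p[:2]+q[0]*e+q[1]*f,q[2]])-(320,205))*7))
go((14,0,98))"
```

```text
(-45, -25, 92) [ 42. 275.]
(-45, -25, 98) [ 42. 261.]
(50, -25, 98) [321. 274.]
(50, -25, 92) [320. 289.]
(50, 25, 98) [321. 194.]
(-45, 25, 98) [ 51. 181.]
(15, -80, 85) [212. 396.]
(-15, -80, 85) [121. 391.]
(21, 0, 84) [235. 263.]
(19, -61, 78) [224. 380.]
now local 20.85132444961026 -0.42503676074899666 83.88833721726863 width 0.2528160729005288 F [ 1.71259173 -0.99107803  2.37098717] 5.7
(14, 0, 98) [-0.001  0.    -0.   ] [ 0.01 -0.23 -0.47]
```

View pics/e.png

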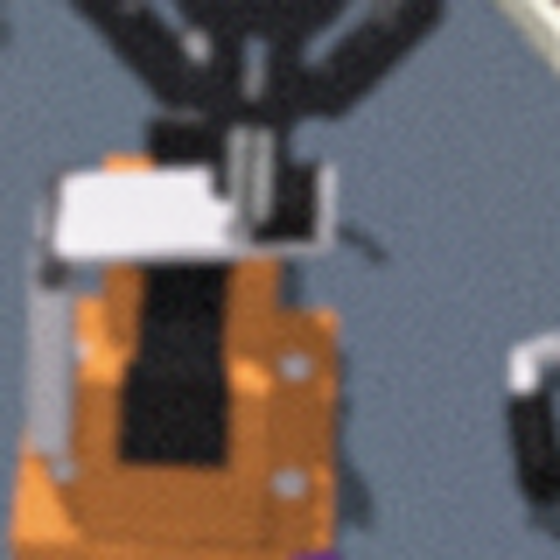

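The flap's near edge runs from (50,265) to (320,248). It should slope down to (321,274) when level, so it is still about 0.13 rad open. The fingers have gone into a dark window in the flap, so I'll back out and press on the solid grey plate nearer the hinge.

Call:
{"method": "send_rows", "body": {
  "commands": [0,0,0,0,0,-0.7,255,0,0,0,0,0,-1.4,255,0,0,0,0,-0.3,-1.4,255,0,0,0,0,-0.75,-1.4,255,0,0,0,0,-0.75,-1.0,255,0,0,0,0,-0.75,-0.75,255,0,0,0,0,-0.75,-0.6,255,0,0,0,0,-0.75,-0.5,255,0,0,0,0,-0.75,-0.5,255]
}}

```text
clock: 6.6
tool_pos: [556.8, -48.3, 98.3]
tool_rot: [-2.619, -1.732, 0.002]
ft_force: [-1.1, 0.2, -0.5]
gripper_width: -0.3
grip_force: 0.0
```

Call:
{"method": "send_rows", "body": {
  "commands": [0,0,0,0,0,0.06,255,0,0,0,0,0,0.12,255,0,0,0,0,0,0.12,255]
}}

```text
clock: 6.9
tool_pos: [557.2, -48.3, 95.6]
tool_rot: [-2.62, -1.733, 0.0]
ft_force: [-0.3, -0.0, -0.7]
gripper_width: 0.2
grip_force: 0.0
```

```bash
python3 -c "
from h import *
s=read_camera('side');c=read_camera('top')
a=cv2.resize(s['image'][205:285,320:400],None,fx=5,fy=5,interpolation=cv2.INTER_CUBIC)
b=cv2.resize(c['image'][190:270,280:360],None,fx=5,fy=5,interpolation=cv2.INTER_CUBIC)
cv2.imwrite('pics/f.png',np.hstack([a,b])[:,:,::-1])
go((-2,0,120),(14,0,98))
for l in ('clamp','clamp_tip','clamp_hinge'): print(l,[(round(d['conf'],2),d['xy'], d['region'].sum()) for d in trace('side',l)])"
```

```text
now local -1.2200221190581413 -0.37946359385699974 95.84465741760768 width 0.009897193800489264 F [ 0.02612373 -0.36579995  0.02195555] 7.0
(-2, 0, 120) [ 0. -0. -0.] [ 0.01 -0.03 -0.81]
(14, 0, 98) [ 0. -0. -0.] [ 0.01  0.51 -0.07]
clamp [(0.79, [254.9, 241.1], np.int64(516)), (0.56, [348.6, 234.2], np.int64(511)), (0.56, [364.1, 297.9], np.int64(768)), (0.37, [355.3, 219.0], np.int64(22))]
clamp_tip [(0.95, [346.1, 237.0], np.int64(527)), (0.66, [253.4, 242.3], np.int64(537)), (0.58, [363.7, 295.4], np.int64(776))]
clamp_hinge [(0.89, [250.9, 240.1], np.int64(569)), (0.75, [352.4, 239.2], np.int64(444)), (0.74, [361.7, 297.1], np.int64(812)), (0.65, [447.6, 344.6], np.int64(782))]
```

View pics/f.png

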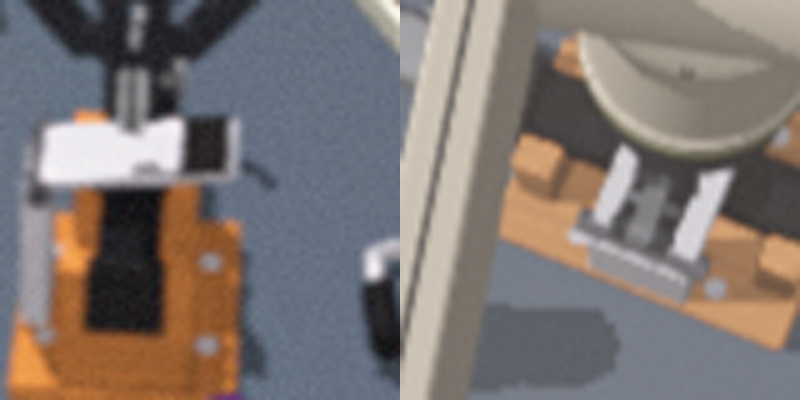

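In the side panel the fingers end at (132,130). That is above the flap surface, with their shadow at (147,167). The shut fingertips therefore end roughly 13 mm above the nominal TCP, and the flap stands at about 0.11 rad. I'll press further, guided by the force.

Call:
{"method": "send_rows", "body": {
  "commands": [0,0,0,0,0.4,-0.1,255,0,0,0,0,0.7,0.0,255,0,0,0,0,0.7,0.1,255,0,0,0,0,0.7,0.2,255,0,0,0,0,0.7,0.3,255,0,0,0,0,0.7,0.38,255,0,0,0,0,0.7,0.38,255]
}}

```text
clock: 7.85
tool_pos: [576.1, -56.4, 83.9]
tool_rot: [-2.62, -1.733, 0.001]
ft_force: [-0.1, 0.6, 1.0]
gripper_width: -0.3
grip_force: 0.0
```

Call:
{"method": "send_rows", "body": {
  "commands": [0,0,0,0,0,0.07,255,0,0,0,0,0,0.14,255,0,0,0,0,0,0.14,255]
}}

```text
clock: 8.15
tool_pos: [576.9, -56.6, 80.3]
tool_rot: [2.62, 1.733, 0.001]
ft_force: [0.1, 0.2, 1.8]
gripper_width: 0.1
grip_force: 0.7
```

Call:
{"method": "send_rows", "body": {
  "commands": [0,0,0,0,0,0.07,255,0,0,0,0,0,0.14,255,0,0,0,0,0,0.14,255]
}}

```text
clock: 8.45
tool_pos: [576.9, -56.7, 76.0]
tool_rot: [2.62, 1.733, 0.001]
ft_force: [2.1, -1.1, 3.4]
gripper_width: -0.2
grip_force: 1.4
```

Call:
{"method": "send_rows", "body": {
  "commands": [0,0,0,0,0,0.05,255,0,0,0,0,0,0.1,255,0,0,0,0,0,0.1,255]
}}

```text
clock: 8.75
tool_pos: [577.1, -56.7, 75.0]
tool_rot: [2.619, 1.733, 0.001]
ft_force: [-5.1, -0.2, 17.3]
gripper_width: -0.1
grip_force: 8.7
```

There is a firm stop at 17 N, so the flap is down with the shut fingertips about 23 mm above the nominal TCP. Before grasping I'll touch the bare counter at the grasp opening, to measure that offset.

Call:
{"method": "send_rows", "body": {
  "commands": [0,0,0,0,0,-1.2,255,0,0,0,0,0,-2.5,200,0,0,0,1.2,0.9,-2.6,170,0,0,0,2.4,1.8,-2.6,170,0,0,0,3.4,2.5,-2.6,170,0,0,0,4.07,3,-2.6,170,0,0,0,4.07,3,-1.3,170,0,0,0,4.07,3,0,170,0,0,0,4.07,3,0.8,170,0,0,0,4.07,3,0.8,170]
}}

```text
clock: 9.75
tool_pos: [701.8, 21.1, 41.6]
tool_rot: [-2.614, -1.729, 0.015]
ft_force: [-1.6, 0.2, -1.3]
gripper_width: 28.6
grip_force: 0.0
```

```bash
python3 -c "
from h import *
s=read_camera('side');c=read_camera('top')
a=cv2.resize(s['image'][150:290,310:440],None,fx=4,fy=4,interpolation=cv2.INTER_CUBIC)
cv2.imwrite('pics/g.png',a[:,:,::-1])
go((0,122,120))
p=np.load('p.npy');a=p[2];e=np.array([np.cos(a),np.sin(a)]);f=np.array([-e[1],e[0]])
for q in [(-45,-25,92),(50,-25,92),(0,122,70),(110,122,51)]:
  print(q,np.round((proj(s,np.r_[p[:2]+q[0]*e+q[1]*f,q[2]])-(310,150))*4))
for l in ('grip','button'): print(l,[(n,round(d['conf'],2),np.round(d['xy'],1),atz({'top':c,'side':s}[n],d['xy'],70)) for n in('top','side') for d in trace(n,l)[:2]])"
```

```text
now local 108.74280252959541 121.4699171978957 48.162120637777114 width 28.53376589551903 F [-0.04403597  0.37947884  0.84784525] 9.85
(0, 122, 120) [-0.002  0.001  0.   ] [ 0.02 -3.63 -2.39]
(-45, -25, 92) [ 64. 377.]
(50, -25, 92) [223. 385.]
(0, 122, 70) [146. 281.]
(110, 122, 51) [312. 313.]
grip [('side', 0.68, array([350.2, 214.2]), array([626.81414055,  89.44834323,  70.        ])), ('side', 0.25, array([271.6, 174.4]), array([486.15409041, 373.99119712,  70.        ]))]
button []
```

View pics/g.png

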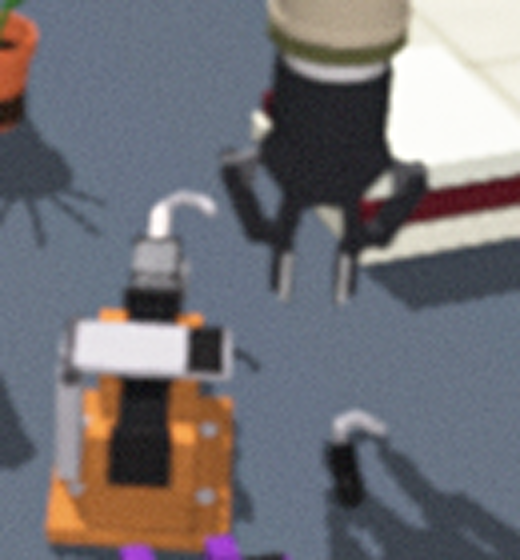

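The flap is almost level in the side view, with its near edge from (70,378) to (225,376). The finger ends are at (283,300) and (343,300). I'll measure the edge slope numerically and touch the counter.

```bash
python3 -c "
from h import *
s=read_camera('side')
im=cv2.cvtColor(s['image'],cv2.COLOR_RGB2LAB).astype(float)
hsv=cv2.cvtColor(s['image'],cv2.COLOR_RGB2HSV)
print('rows 222..250; V (S)')
for r in range(226,250): print(r,' '.join('%3d/%-3d'%(hsv[r,x,2],hsv[r,x,1]) for x in range(326,372,3)))
p=np.load('p.npy');a=p[2];e=np.array([np.cos(a),np.sin(a)]);f=np.array([-e[1],e[0]])
P=lambda q:np.round(proj(s,np.r_[p[:2]+q[0]*e+q[1]*f,q[2]]),1)
for th in (0,.05,.1,.15):
  print(th,[P((-45+r*np.cos(th)-h*np.sin(th),y,92+r*np.sin(th)+h*np.cos(th))) for r,y,h in((5,-25,6),(95,-25,6),(5,25,6),(95,25,6))])
"
```

```text
rows 222..250; V (S)
226 131/56  135/51  133/58  128/16  133/17   63/28   33/46   28/64   32/16   29/18  113/61  130/61  136/60  129/57  131/56  132/58 
227 132/48  131/51  133/61  171/81  190/95  117/139  40/64   30/26   37/14   34/23  110/32  127/24  130/55  128/50  134/57  128/52 
228 132/50  125/35  132/56  212/124 239/161 169/170  29/35   32/40   31/25   44/110 139/79  171/82  130/57  135/59  127/54  133/56 
229 127/52  121/19  149/31  226/111 243/148 186/154  47/22   49/10   39/33   71/115 184/161 224/148 133/59  134/55  131/56  129/59 
230 120/43  145/14  190/15  227/54  238/75  199/69  127/12  113/23   89/17  108/64  212/155 218/170 121/55  134/61  132/52  134/61 
231 114/40  177/14  228/9   229/12  233/13  228/11  206/9   191/9   174/10  168/15  211/97  164/152  99/52  113/45  133/52  132/60 
232 119/24  192/9   232/4   233/3   235/7   235/8   235/7   234/10  230/11  222/8   193/24   85/108  56/41   87/21  136/45  132/48 
233 135/25  197/9   232/5   232/3   234/5   234/5   234/3   234/4   235/4   236/4   186/7    40/38   38/7    84/15  140/36  132/64 
234 138/18  202/10  232
[... 1776 characters left out ...]
 158/184 111/119  87/64  136/49  132/60  132/52 
248 173/10  156/10  220/152 176/174 155/179  27/47   24/74   20/38   28/27  138/176 153/183 117/133  90/31  126/12  131/41  135/55 
249 171/12  152/10  231/177 174/180 154/174  42/43   30/43   25/31   30/34  139/169 157/171 125/157 112/118 167/101 127/10  128/56 
0 [array([328.1, 242.4]), array([365.8, 244.2]), array([329.3, 230.9]), array([365.9, 232.7])]
0.05 [array([327.9, 242.3]), array([365.7, 242.5]), array([329.2, 230.8]), array([365.9, 231. ])]
0.1 [array([327.8, 242.2]), array([365.6, 240.9]), array([329. , 230.8]), array([365.7, 229.4])]
0.15 [array([327.7, 242.1]), array([365.3, 239.2]), array([328.9, 230.7]), array([365.4, 227.8])]
```

Call:
{"method": "send_rows", "body": {
  "commands": [0,0,0,0,0,0.4,170,0,0,0,0,0,0.8,170,0,0,0,0,0,0.8,170]
}}

```text
clock: 10.4
tool_pos: [704.7, 20.7, 21.4]
tool_rot: [-2.618, -1.732, 0.006]
ft_force: [0.3, -0.6, -0.8]
gripper_width: 28.6
grip_force: 0.0
```

The flap edges have the slope of a level flap, within about 0.02 rad, so it is fully down. I'll continue the touch-down.

Call:
{"method": "send_rows", "body": {
  "commands": [0,0,0,0,0,0.15,170,0,0,0,0,0,0.3,170,0,0,0,0,0,0.45,170,0,0,0,0,0,0.45,170]
}}

```text
clock: 10.8
tool_pos: [706.5, 20.7, 10.4]
tool_rot: [-2.62, -1.733, 0.002]
ft_force: [0.1, -0.2, -0.0]
gripper_width: 28.2
grip_force: 0.0
```

Call:
{"method": "send_rows", "body": {
  "commands": [0,0,0,0,0,0.1,170,0,0,0,0,0,0.2,170,0,0,0,0,0,0.2,170]
}}

```text
clock: 11.1
tool_pos: [706.8, 20.7, 4.9]
tool_rot: [-2.62, -1.733, 0.001]
ft_force: [-0.2, 0.3, -0.7]
gripper_width: 28.4
grip_force: 0.0
```

Call:
{"method": "send_rows", "body": {
  "commands": [0,0,0,0,0,0.1,170,0,0,0,0,0,0.2,170,0,0,0,0,0,0.2,170]
}}

```text
clock: 11.4
tool_pos: [706.6, 20.7, -1.3]
tool_rot: [-2.62, -1.733, 0.001]
ft_force: [-0.4, -0.8, -0.0]
gripper_width: 28.8
grip_force: 0.0
```

Call:
{"method": "send_rows", "body": {
  "commands": [0,0,0,0,0,0.1,170,0,0,0,0,0,0.2,170,0,0,0,0,0,0.2,170]
}}

```text
clock: 11.7
tool_pos: [706.6, 20.7, -7.3]
tool_rot: [-2.62, -1.733, 0.001]
ft_force: [0.5, -1.3, -0.4]
gripper_width: 28.3
grip_force: 0.0
```

Call:
{"method": "send_rows", "body": {
  "commands": [0,0,0,0,0,0.12,170,0,0,0,0,0,0.24,170,0,0,0,0,0,0.24,170]
}}

```text
clock: 12.0
tool_pos: [706.5, 20.7, -14.7]
tool_rot: [-2.62, -1.733, 0.002]
ft_force: [-0.8, -0.7, -0.5]
gripper_width: 28.4
grip_force: 0.0
```

Call:
{"method": "send_rows", "body": {
  "commands": [0,0,0,0,0,0.1,170,0,0,0,0,0,0.18,170,0,0,0,0,0,0.18,170]
}}

```text
clock: 12.3
tool_pos: [706.7, 20.7, -19.8]
tool_rot: [-2.62, -1.733, 0.001]
ft_force: [-1.1, 0.0, -0.4]
gripper_width: 28.4
grip_force: 0.0
```

The fingertip offset is at least 20 mm here too, so I'll use about 24 mm. That puts the nominal TCP at roughly z = 27 for the grasp. Now I'll lift and go over the grip.

Call:
{"method": "send_rows", "body": {
  "commands": [0,0,0,0,0,-1.2,170,0,0,0,0,0,-2.6,100,0,0,0,0,0,-4.0,0,0,0,0,0,0,-4.8,0,0,0,0,0,-1.2,-4.8,0,0,0,0,0,-2.5,-4.8,0,0,0,0,0,-3.65,-4.8,0,0,0,0,0,-3.65,-4.8,0,0,0,0,0,-3.65,-4.8,0]
}}

```text
clock: 13.2
tool_pos: [606.0, 63.8, 125.2]
tool_rot: [2.619, 1.734, 0.001]
ft_force: [1.1, -0.5, -0.6]
gripper_width: 85.3
grip_force: 0.0
```

```bash
python3 -c "
from h import *
go((0,122,60),(0,122,27))
c=read_camera('top');s=read_camera('side')
for n,l in (('top','grip'),('side','grip'),('side','spice_jar')): print(l,[(n,round(d['conf'],2),np.round(d['xy'],1),atz({'top':c,'side':s}[n],d['xy'],70)) for d in trace(n,l)[:2]])
p=np.load('p.npy');a=p[2];e=np.array([np.cos(a),np.sin(a)]);f=np.array([-e[1],e[0]])
print(proj(s,np.r_[p[:2]+122*f,75]))
"
```

```text
now local -0.2535417605545689 121.90013117522952 125.16098775164053 width 85.3046362966759 F [ 1.08716599 -0.53144115 -0.60387413] 13.2
(0, 122, 60) [ 0.001 -0.     0.001] [0.   0.01 2.17]
(0, 122, 27) [ 0.001 -0.     0.001] [0.   0.01 3.27]
grip [('top', 0.8, array([284.2, 196.5]), array([621.2956503 ,  69.06579225,  70.        ])), ('top', 0.5, array([335.6, 218.4]), array([567.47286375, -46.86267658,  70.        ]))]
grip [('side', 0.74, array([349.2, 214. ]), array([624.64636152,  91.22755733,  70.        ])), ('side', 0.44, array([350.6, 237.4]), array([587.22316318, -14.27270013,  70.        ]))]
spice_jar [('side', 0.68, array([298.6, 230.1]), array([473.16146089,  58.28852489,  70.        ]))]
[346.53721457 218.7332938 ]
```

Call:
{"method": "send_rows", "body": {
  "commands": [0,0,0,0,0,0.8,0,0,0,0,0,0,1.6,0,0,0,0,0,0,2.2,0,0,0,0,0,0,2.6,0,0,0,0,0,0,2.9,0,0,0,0,0,0,3.1,0,0,0,0,0,0,3.27,0,0,0,0,0,0,3.27,0]
}}

```text
clock: 14.25
tool_pos: [606.3, 63.5, 26.5]
tool_rot: [-2.62, -1.733, 0.0]
ft_force: [-0.6, -0.3, -0.4]
gripper_width: 85.3
grip_force: 0.0
```

Call:
{"method": "send_rows", "body": {
  "commands": [0,0,0,0,0,0,120,0,0,0,0,0,0,140,0,0,0,0,0,0,160,0,0,0,0,0,0,200,0,0,0,0,0,0,230,0,0,0,0,0,0,230,0,0,0,0,0,0,230],
  "grip_force": 30
}}

```text
clock: 14.95
tool_pos: [607.7, 63.3, 28.1]
tool_rot: [2.619, 1.732, 0.004]
ft_force: [2.9, -1.6, 4.8]
gripper_width: 29.8
grip_force: 34.5
```

The width is 29.8 mm at 34 N, so the button is in. Now I'll draw the rod along holder y.

Call:
{"method": "send_rows", "body": {
  "commands": [0,0,0,0.3,0,0,230,0,0,0,0.6,0,0,230,0,0,0,0.9,0,0,230,0,0,0,1.2,0,0,230]
}}

```text
clock: 15.35
tool_pos: [621.5, 95.9, 27.7]
tool_rot: [2.619, 1.731, 0.001]
ft_force: [1.8, -4.1, 5.3]
gripper_width: 29.8
grip_force: 34.2
```

```bash
python3 -c "
from h import *
go((0,242,27))
c=read_camera('top')
for l in('grip','pole'):print([(round(d['conf'],2),np.round(d['xy'],1)) for d in trace('top',l)[:2]])
print(read_state()['grip_force'])"
```

```text
now local 1.4755193257369683 157.47819369301297 27.74445963980341 width 29.786550177180043 F [ 1.79823788 -4.10076083  5.25316563] 15.35
(0, 242, 27) [ 0.002  0.    -0.   ] [ 2.82 -0.05  0.02]
[(0.62, array([238.3, 184.6])), (0.55, array([128.3, 257.2]))]
[(0.72, array([321.5, 218.7]))]
34.45605397224426
```

Call:
{"method": "send_rows", "body": {
  "commands": [0,0,0,0.4,0,0,230,0,0,0,0.8,0,0,230,0,0,0,1.2,0,0,230,0,0,0,1.6,0,0,230,0,0,0,2.0,0,0,230,0,0,0,2.3,0,0,230,0,0,0,2.6,0,0,230,0,0,0,2.75,0,0,230,0,0,0,2.8,0,0,230,0,0,0,2.8,0,0,230]
}}

```text
clock: 16.5
tool_pos: [653.6, 172.8, 26.6]
tool_rot: [2.619, 1.732, -0.001]
ft_force: [2.3, -4.6, 1.7]
gripper_width: 29.8
grip_force: 33.6
```

```bash
python3 -c "
from h import *
go((0,242,27))
print(read_state()['grip_force'])"
```

```text
now local 0.9041516296363454 240.82613540871844 26.603069691954264 width 29.832560746699 F [ 2.3174003  -4.58096154  1.70830322] 16.5
(0, 242, 27) [ 0.001  0.001 -0.   ] [ 0.04 -0.03 -0.01]
33.58291804790497
```

Call:
{"method": "send_rows", "body": {
  "commands": [0,0,0,0.05,0,0,230,0,0,0,0.1,0,0,230,0,0,0,0.1,0,0,230,0,0,0,0.1,0,0,230]
}}

```text
clock: 16.9
tool_pos: [654.2, 174.4, 26.3]
tool_rot: [2.619, 1.732, -0.004]
ft_force: [0.7, -9.1, 1.4]
gripper_width: 29.7
grip_force: 33.6
```

```bash
python3 -c "
from h import *
go((0,242,27))
c=read_camera('top')
for l in('grip','pole'):print([(round(d['conf'],2),np.round(d['xy'],1)) for d in trace('top',l)[:2]])
print(read_state()['grip_force'])"
```

```text
now local 0.8295986574057252 242.4842822025995 26.274788938620347 width 29.73278554307992 F [ 0.72089327 -9.08429762  1.39824825] 16.9
(0, 242, 27) [ 0.     0.003 -0.   ] [-0.02 -0.03 -0.02]
[(0.19, array([334.6, 220.4]))]
[(0.64, array([313.6, 212.9]))]
33.55902671813965
```

The rod is at its stop: 120.5 mm drawn, and the pull has risen to 9 N. I'll hold briefly, then hand in.

Call:
{"method": "send_rows", "body": {
  "commands": [0,0,0,0,0,0,230,0,0,0,0,0,0,230,0,0,0,0,0,0,230,0,0,0,0,0,0,230]
}}

```text
clock: 17.45
tool_pos: [654.1, 174.4, 26.3]
tool_rot: [2.619, 1.732, -0.004]
ft_force: [1.0, -9.1, 2.2]
gripper_width: 29.6
grip_force: 33.6
```

```bash
python3 -c "
from h import *
go((0,242,27)); print(close_job())"
```

```text
now local 0.8007129597153124 242.49721111391722 26.272819769894525 width 29.6061166148024 F [ 1.04514356 -9.05736552  2.18354155] 17.45
(0, 242, 27) [ 0.     0.003 -0.001] [-0.02 -0.03 -0.02]
the job is handed in; nothing more can be done
None
```

I handed the job in at 17.45 s, with no verdict returned: by my measurements the clamp flap is down, the rod is at its second stop (about 120 mm out), and the grip is held at about 34 N with the button in.

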